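Lock back a safe bolt with its spring-loaded captive screw

ROBOT

A 6-joint arm with a two-finger parallel gripper is mounted at the origin on the work surface. World frame = base frame: x ahead of the robot, y to its left, z up, the work surface at z = 0. Lengths are in m, angles in degrees, forces in N, time in s.
With the tool pointing down it reaches from about 0.375 to 0.9 m from the base axis. Payload 3.1 kg.
Tool frame: the origin (TCP) lies midway between the tips of the shut fingers; the grasp point (between the pads) lies 19 mm behind it; z points along the fingers, y is the line along which they close (so a half turn about z gives the same grasp; the last joint's range is limited). The gripper opens to 87 mm and grips with 3 to 60 N. Pads are 19 mm wide; open, the fingers measure 117 mm over their backs; the gripper's body (75 mm by 190 mm) begins 51 mm behind the grasp point.
Start: joints at [62.424, 30.224, 82.088, -0, 67.689, -10.227], TCP at [0.186, 0.597, 0.223] pointing down, gripper open.
Joint ranges: [-176.69, 176.69], [-43.24, 126.21], [12.49, 139.97], [-82, 262], [0, 151.66], [-163.58, 163.58]. Speed limits (degrees/s): [159.86, 159.86, 180, 180, 180, 180].

INTERFACE

Orientations are given as a 3x3 rotation matrix whose columns are the frame's x, y, z axes.
In Python, from rig import bot, capture gives the robot as it stands.
- The arm moves only by the shell command python3 -m handwheel 'ROWS'. ROWS is a JSON object whose key "rows" holds a list of rows, 1 to 20 of them, each of 7 numbers: dx, dy, dz in a scale on which 1.0 is 750 mm, then a rotation vector rx, ry, rz in a scale on which 1.0 is pi rad, then the opening from 0.0 (shut) to 1.0 (fully open); each row is the pose to reach, as a shift and turn from the pose commanded when the command began, along the tool's axes at that moment; what a row does not reach only later rows make up. A row lasts 1/10 s, in which the tool goes at most 0.05 m and 8.59 degrees, less where a joint would pass 70% of its speed; a pose out of reach is approached as far as the arm can. The fingers move at their own pace and stop on an object; the grip force is fixed at half the most. Time passes only in rows, so rows that do not move let the fingers close. It prints the time, the measured TCP pose, the force, the opening and the grip force at its end. A shift or turn number past 1, either way, is cut back to 1. Input that does not fit is refused with a message, and nothing moves.
- bot.read_state(): the state, without advancing time (a new reading comes with each control period).
- capture(name): name is "side" or "top" or "wrist"; returns a dict with "color" (400x640x3 uint8, red, green, blue), "K" (3x3 intrinsics, pixels), "view" (4x4, takes a point from world to camera coordinates); the wrist camera has in their place "mount" (4x4, takes a point from camera to tool coordinates, whose origin is the TCP and whose axes are the flange's). Camera axes: x right, y up, looking along -z (the intrinsics and any distortion apply to the point x, -y, -z); pixel columns grow to the right and rows downward; lengths in m; the calibration is good to about 2 mm. A picture is of the moment at which its call begins: read the wrist's pose just before it. There is no depth.
- bot.hand_in(): hands the job in; it is judged then, once.
The state is a dict: "time_s": time; "joint_positions": joint angles; "qvel": joint speeds; "tau": joint torques, N m; "position": TCP position; "tcp_rot": TCP orientation; "force": force on the tool from outside, world axes, zero at the start; "moment": the same for the moment, N m; "opening": opening from 0.0 (shut) to 1.0 (fully open); "grasp_force": force on a finger pad.
Only numpy, scipy, OpenCV 4.12 (cv2) and the standard library are available. Lean on these libraries where they do the work, as an engineer would, in place of code of your own. Each camera call takes 0.05 s, during which the arm holds its last target. There are 200 camera calls.

TASK

Draw back the bolt of the grey steel spring housing and lock it there: pull the captive screw by its flat chrome head straight out against its spring until its thread catches, then unscrew it (anticlockwise seen from above), letting it rise with its thread, until it comes up against its end stop, and let go of it. Pull gently: stop as soon as you feel the thread catch, so that the housing's clipped-on cap is not lifted off its clips, and do not force the screw round if it will not turn. Leave all the other things where they are.

Things in the scene. Friction and masses are not known exactly. Their poses are not given: they have to be found in the camera images.
- housing: Grey steel bolt spring housing fixed to the cart: box 100 (x) x 70 (y) x 62 mm high on a 140 x 50 x 6 mm foot; clipped-on steel cap plate 104 x 74 x 6 mm (top 68 mm above the cart) with a 30 mm copper collar amid it (top 77 mm above the cart). A 22 mm square steel bolt sticks 31 mm out of its +y side and draws in as the screw is pulled. Origin: centre of underside, on the screw axis; z up.
- screw_grip (a point): Grip point on the captive screw's axis, 8 mm below the top of its head: a flat upright chrome plate 40 (x) x 12 (y) x 26 mm high; grip across the 12 mm, fingers closing along y. Screw in: this point is 104 mm, the head's underside 86 mm above the cart (a thin 18 mm collar under it to 83 mm); tips 19 mm lower clear cap and collar. Turns and rises with the screw; z up along it.
- plunger (a joint): Pull-out of the screw, m; 0 = in, held by its spring: 6 N to start, 0.2 N more per mm. The thread catches at 7 to 27 mm, different each time and not visible: there the screw comes up against it and the force climbs steeply. At that height there is about 2 mm of play in which it can be turned into the thread; pulled less, it will not turn, and if let go it springs back.
- screw (a joint): Angle of the screw, rad: about 0 when in (wags only from -0.1 to +0.27 there), growing anticlockwise seen from above; +2.5 is the end stop. Turned past 0.6 it is held by its thread (2 mm play up and down), rises 3 mm per rad, and stays put when let go. Turning takes under 0.2 N m before the stop.
- cap (a joint): Lift of the cap plate off its seat, m: 0 = seated. Stiff spring clips hold it: it begins to lift when the screw's thread pulls on it with about 3 N beyond the screw's own spring, then 4 N per mm; the clips let go at 2 mm (a total pull on the screw of 18 to 22 N).
- collar (a joint): Twist of the threaded copper collar in the cap, rad: 0 = as fitted. It carries the hidden thread and gives elastically, 6 N m per rad: forcing the screw to turn when its thread has not caught twists it; at 0.1 rad (0.6 N m) the thread is stripped. Pushing on at the end stop does not twist it.
- stand: Bystander, fixed: dark steel foot 100 x 120 mm with a post and a stainless funnel, 160 mm high, over the tin cup. Origin: centre of its underside.
- cup: Bystander: tin cup, 60 mm across, 62 mm high, standing under the funnel. Origin: centre of its underside.
- ferrule: Bystander: loose copper ferrule (ring), 28 mm across, 22 mm high, beside the housing. Origin: centre of its underside.
- thumb_turn: Bystander: loose chrome thumb turn, round 40 mm foot with a flat 36 mm grip, 31 mm high, standing on the cart beside the housing; it is not the screw. Origin: centre of its underside.
- hinge_cover: Bystander: white plastic hinge cover, 80 x 34 x 18 mm. Origin: centre of its underside.
- driver: Bystander: screwdriver lying on the cart, about 170 mm long. Origin: underside at its middle.
- jar: Bystander: small jar, 56 mm across, 60 mm high. Origin: centre of its underside.
Mind the look-alikes: they are no part of the job. What is shaped like the housing but green or red is not meant.

How it is judged (in metres and radians):
On the way, in this order (a step that is already met when the one before it is completed fails the run):
1. the captive screw is pulled out at least 6 mm against its spring (value of joint plunger above 0.006 m), for 0.1 s.
2. its thread has caught and it is turned at least 0.8 rad anticlockwise (value of joint screw above 0.8 rad and value of joint plunger above 0.006 m), for 0.1 s.
At the end, for the whole second after the job is handed in: The screw is unscrewed to its end stop (turned at least 2.3 of 2.5 rad), held out by its thread more than 11 mm, at rest and let go, with the cap seated (lifted less than 1.5 mm) (value of joint screw above 2.3 rad and value of joint plunger above 0.011 m and value of joint cap below 0.0015 m and velocity of joint plunger below 0.01 m/s and velocity of joint screw below 0.1 rad/s); the robot touches nothing.
It fails at once if the cap is lifted 2 mm off its seat (pulled too hard) (value of joint cap above 0.002 m).
It fails at once if the collar is twisted 0.1 rad in the cap (the screw is forced to turn, thread stripped) (value of joint collar above 0.1 rad or value of joint collar below -0.1 rad).
It fails at once if any bystander is moved more than 30 mm (distance of any of cup, ferrule, thumb_turn, hinge_cover, driver, jar from where it was at the start of the episode above 0.03 m).
It also fails if it takes over 72 s, if anything falls off the work surface, if the arm or the gripper's body presses on something with over 40 N, if the wrist force passes 120 N, or if a joint passes its speed limit or range.

## Working session

There is one attempt and no reset: what is moved stays moved. The work goes in short steps, Python scripts to look and compute and a shell command to move; the robot and the scene stay as the last step left them, time stands still between calls to the robot, and variables do not carry over. Pictures are saved under pics/ and viewed, at most 10 in all, crops included, and the job is handed in when it is done.

```bash
ls; mkdir -p pics
python3 - <<'E'
from rig import bot,capture
import cv2,numpy as np,pickle
s=bot.read_state();print(s)
d={n:capture(n) for n in("top","side","wrist")}
d['state']=s
pickle.dump(d,open('d0.pkl','wb'))
for n in("top","side"):cv2.imwrite(f'pics/{n}0.png',d[n]['color'][:,:,::-1])
print({k:v for k,v in d['top'].items() if k!='color'},{k:v for k,v in d['side'].items() if k!='color'},{k:v for k,v in d['wrist'].items() if k!='color'})
E
```

```text
pics
{'time_s': 0.0, 'joint_positions': array([ 6.24241150e+01,  3.02801611e+01,  8.21579961e+01, -3.51444370e-04,
        6.76890634e+01, -1.02276119e+01]), 'qvel': array([-0.05453465,  0.04164614, -0.04026863,  0.09229902,  0.06140703,
        0.1371461 ]), 'tau': array([-9.55205996e-05, -4.40038848e+01, -1.76590258e+01,  6.32888381e-02,
        5.82824077e-02, -1.55378684e-04]), 'position': array([0.1859863 , 0.59590091, 0.22154989]), 'tcp_rot': array([[-9.54510412e-01,  2.98175831e-01, -1.02285138e-03],
       [ 2.98177332e-01,  9.54508457e-01, -1.97079986e-03],
       [ 3.88675407e-04, -2.18614008e-03, -9.99997535e-01]]), 'force': array([ 0.43037556, -0.07780401, -0.47941131]), 'moment': array([-0.03265144,  0.02016795,  0.00070749]), 'grasp_force': 0.0, 'opening': 1.0016007828226068}
{'K': array([[407.53902693,   0.        , 310.80329341],
       [  0.        , 407.53902693, 198.86601154],
       [  0.        ,   0.        ,   1.        ]]), 'view': array([[-0.02044242, -0.99974447, -0.00964942,  0.00435403],
       [ 0.97983011, -0.0219523 ,  0.1986229 , -0.53475302],
       [
[... 342 characters left out ...]
5],
       [ 0.2176081 ,  0.74239854,  0.63363327, -0.14746556],
       [-0.17605891, -0.60868501,  0.77363158, -1.21405184],
       [ 0.        ,  0.        ,  0.        ,  1.        ]])} {'K': array([[344.93440549,   0.        , 321.84067897],
       [  0.        , 344.93440549, 206.25886449],
       [  0.        ,   0.        ,   1.        ]]), 'mount': array([[ 8.74668477e-04,  9.53943671e-01,  2.99984514e-01,
         8.30087375e-02],
       [ 9.99998362e-01, -3.59098549e-04, -1.77378242e-03,
         4.40134901e-04],
       [-1.58436451e-03,  2.99985574e-01, -9.53942422e-01,
        -1.62128219e-01],
       [ 0.00000000e+00,  0.00000000e+00,  0.00000000e+00,
         1.00000000e+00]])}
```

View pics/top0.png

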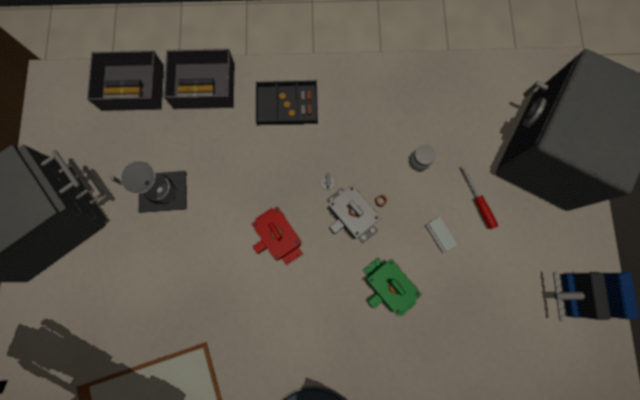

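View pics/side0.png

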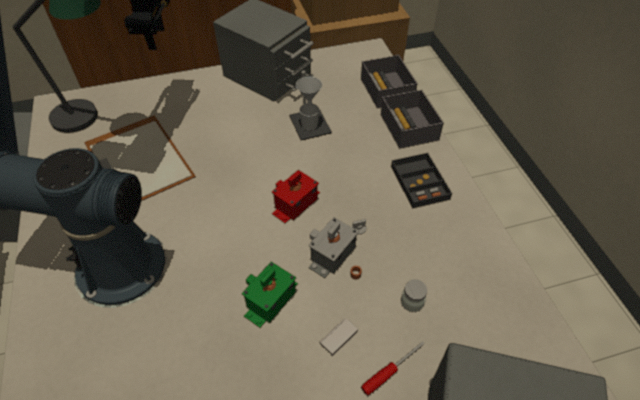

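Three housings are visible. Grey is at top (352,212) / side (333,242), red at top (277,236) and green at top (392,287). Only the grey one fits the description. The loose thumb turn is at top (328,182). I'll confirm with an enlarged crop.

Run:
```python
import cv2,numpy as np,pickle
d=pickle.load(open('d0.pkl','rb'))
a=d['top']['color'][170:250,310:390];b=d['side']['color'][205:285,295:375]
im=np.hstack([cv2.resize(x,None,fx=5,fy=5,interpolation=cv2.INTER_CUBIC) for x in(a,b)])
im=np.clip(im*1.3,0,255)
cv2.imwrite('pics/crop0.png',im[:,:,::-1])
```

```text
[ WARN:0@0.032] global loadsave.cpp:1063 imwrite_ Unsupported depth image for selected encoder is fallbacked to CV_8U.
```

View pics/crop0.png

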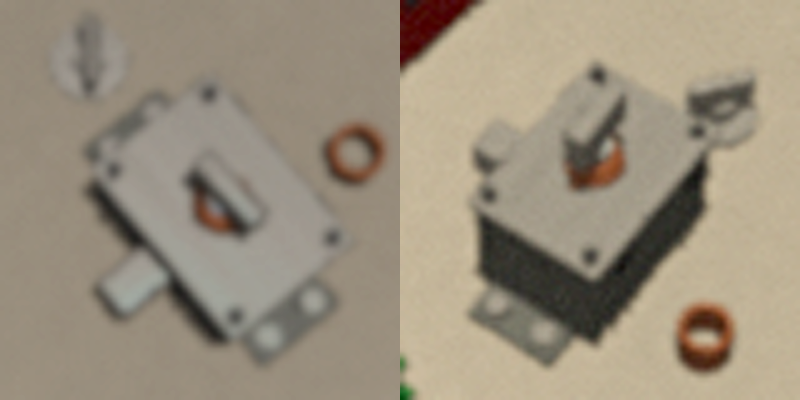

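The crop confirms it: a grey housing with a bolt at lower left and a flat upright head over a copper collar. The round-foot thumb turn stands apart at the top left. The cap's four dark rivets show clearly in both views, so I'll triangulate those.

```bash
cat > h.py <<'E'
import numpy as np
from scipy.spatial.transform import Rotation as R
def T(s):
    M=np.eye(4);M[:3,:3]=s['tcp_rot'];M[:3,3]=s['position'];return M
def c2w(c,s=None):
    return T(s)@c['mount'] if 'mount' in c else np.linalg.inv(c['view'])
def ray(c,uv,s=None):
    M=c2w(c,s);x,y=np.linalg.solve(c['K'],[uv[0],uv[1],1])[:2]
    v=M[:3,:3]@[x,-y,-1];return M[:3,3],v/np.linalg.norm(v)
def proj(c,p,s=None):
    q=np.linalg.inv(c2w(c,s))@np.r_[p,1];u=c['K']@[q[0],-q[1],-q[2]];return u[:2]/u[2]
def onz(o,v,z): return o+v*(z-o[2])/v[2]
def tri(rays):
    A=sum(np.eye(3)-np.outer(v,v) for o,v in rays);b=sum((np.eye(3)-np.outer(v,v))@o for o,v in rays)
    p=np.linalg.solve(A,b);return p,max(np.linalg.norm((np.eye(3)-np.outer(v,v))@(p-o)) for o,v in rays)
E
python3 - <<'E'
from h import *
import pickle
d=pickle.load(open('d0.pkl','rb'))
t=np.array([(208,93),(113,170),(333,237),(236,316)])/5+[310,170]-.4
s=np.array([(297,132),(197,75),(190,257),(88,195)])/5+[295,205]-.4
P=[]
for a,b in zip(t,s):
    p,e=tri([ray(d['top'],a),ray(d['side'],b)]);P.append(p);print(p.round(4),round(e,4))
P=np.array(P);c=P.mean(0);print('c',c)
for i,j in((0,1),(2,3),(0,2),(1,3)):print(np.linalg.norm(P[i]-P[j]))
ax=(P[0]-P[2])+(P[1]-P[3]);print('x axis yaw',np.degrees(np.arctan2(ax[1],ax[0])))
ay=(P[1]-P[0])+(P[3]-P[2]);print('y axis yaw',np.degrees(np.arctan2(ay[1],ay[0])))
# head top centre guess
p,e=tri([ray(d['top'],np.array((231,188))/5+[310,170]-.4),ray(d['side'],np.array((198,112))/5+[295,205]-.4)]);print('head',p,e)
S=d['state'];print('tcp yaw of tool y',np.degrees(np.arctan2(S['tcp_rot'][1,1],S['tcp_rot'][0,1])))
print('cam',c2w(d['wrist'],S)[:3,3])
E
```

```text
[ 0.5567 -0.1028  0.0643] 0.0006
[ 0.5208 -0.0569  0.0649] 0.0007
[ 0.4864 -0.1577  0.0661] 0.0004
[ 0.4508 -0.1112  0.0662] 0.0005
c [ 0.50366735 -0.10716841  0.06536661]
0.05825562512335742
0.0585571270362947
0.0891471785127861
0.08859457013770806
x axis yaw 37.90074730067982
y axis yaw 127.80203514085518
head [ 0.50428981 -0.10738373  0.10549083] 0.0012577974381948302
tcp yaw of tool y 72.65188500568063
cam [0.10705066 0.62139187 0.38370901]
```

Measured centre is (0.504, -0.107), cap top about 0.066 and rivet sides 58×89 mm, all plausible. Housing x-yaw is 37.9° and the bolt's +y is 127.8°. I'll take tool y at -52.2°, which puts joint 6 near +40° and leaves room for the 143° turn. Next I go above it for a wrist view.

Units first: shifts go in shares of 750 mm and turns go in shares of pi rad. So -0.576 m is -0.768, -0.513 m is -0.684, 124.8 degrees is 0.6933.

```bash
python3 -m handwheel '{"rows": [[-0.684,-0.768,0,0,0,0.6933,1],[-0.684,-0.768,0,0,0,0.6933,1],[-0.684,-0.768,0,0,0,0.6933,1],[-0.684,-0.768,0,0,0,0.6933,1],[-0.684,-0.768,0,0,0,0.6933,1],[-0.684,-0.768,0,0,0,0.6933,1],[-0.684,-0.768,0,0,0,0.6933,1],[-0.684,-0.768,0,0,0,0.6933,1],[-0.684,-0.768,0,0,0,0.6933,1],[-0.684,-0.768,0,0,0,0.6933,1],[-0.684,-0.768,0,0,0,0.6933,1],[-0.684,-0.768,0,0,0,0.6933,1],[-0.684,-0.768,0,0,0,0.6933,1],[-0.684,-0.768,0,0,0,0.6933,1],[-0.684,-0.768,0,0,0,0.6933,1],[-0.684,-0.768,0,0,0,0.6933,1],[-0.684,-0.768,0,0,0,0.6933,1],[-0.684,-0.768,0,0,0,0.6933,1],[-0.684,-0.768,0,0,0,0.6933,1],[-0.684,-0.768,0,0,0,0.6933,1]]}'
python3 - <<'E'
from rig import bot,capture
from h import *
import cv2,pickle
s=bot.read_state();c=capture('wrist');pickle.dump((s,c),open('w1.pkl','wb'))
print(s['position'],s['joint_positions'],s['qvel'].round(2),s['force'],s['moment'],np.degrees(np.arctan2(s['tcp_rot'][1,1],s['tcp_rot'][0,1])))
print(proj(c,[.5037,-.1072,.112],s))
cv2.imwrite('pics/w1.png',c['color'][:,:,::-1])
E
```

```text
time_s: 2.15
position: [0.5033, -0.1044, 0.2225]
tcp_rot: [[0.788, 0.615, -0.001], [0.615, -0.788, 0.001], [-0.0, -0.001, -1.0]]
force: [0.8, 1.0, 0.4]
opening: 1.001
grasp_force: 0.0
[ 0.50334678 -0.10441206  0.22253146] [-2.41968517e+01  2.17366915e+01  9.78050740e+01  1.49780191e-02
  6.05259311e+01  2.78151278e+01] [-0.05 -0.1  -0.52 -0.08 -0.11  0.01] [0.79886859 1.00574993 0.39001727] [-0.0234156   0.11256809 -0.00231894] -52.01936836371208
[325.5865031  205.31031618]
```

View pics/w1.png

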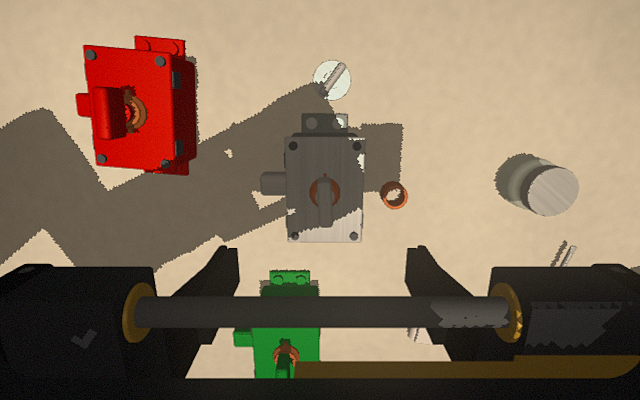

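The wrist view shows the grey housing centred with its head at about (325,203), against a predicted (325.6,205). An enlarged crop will give the head's edges.

Run:
```python
from h import *
import cv2,pickle
s,c=pickle.load(open('w1.pkl','rb'))
im=cv2.resize(c['color'][130:245,270:380],None,fx=5,fy=5,interpolation=cv2.INTER_CUBIC)
im=np.clip(im.astype(float)*1.8,0,255).astype('uint8');cv2.imwrite('pics/w1c.png',im[:,:,::-1])
```

```text
(no output)
```

View pics/w1c.png

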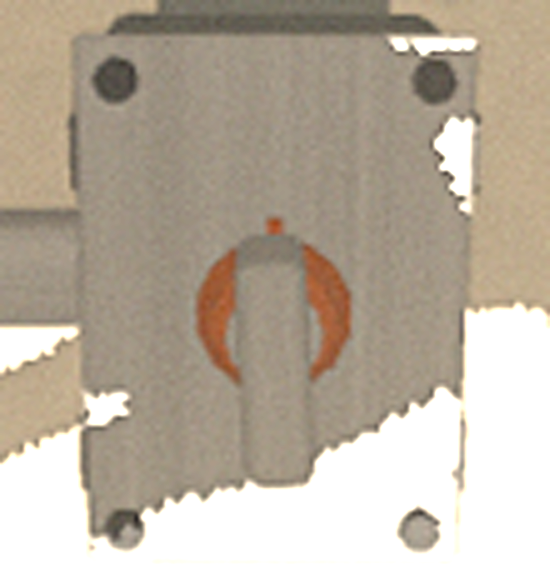

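Run:
```python
from h import *
import pickle
d=pickle.load(open('d0.pkl','rb'));S,c=pickle.load(open('w1.pkl','rb'))
f=lambda L:np.array(L)/5+[270,130]-.4
# wrist: UL,UR,LL,LR  -> image up=+tool x (yaw38=+x housing), left=+y housing
w=f([(115,80),(435,82),(124,529),(419,531)])
t=np.array([(113,170),(208,93),(236,316),(333,237)])/5+[310,170]-.4
s=np.array([(197,75),(297,132),(88,195),(190,257)])/5+[295,205]-.4
P=[]
for a,b,g in zip(t,s,w):
    p,e=tri([ray(d['top'],a),ray(d['side'],b),ray(c,g,S)]);P.append(p);print(p.round(4),round(e,4),onz(*ray(c,g,S),.068)[:2].round(4))
P=np.array(P);print(P.mean(0))
W=np.array([onz(*ray(c,g,S),.068) for g in w]);print('wrist centre',W.mean(0));a=W[0]+W[1]-W[2]-W[3];print('yaw',np.degrees(np.arctan2(a[1],a[0])))
h=f([(238,267),(304,262),(247,482),(312,482)]);H=np.array([onz(*ray(c,g,S),.112) for g in h]);print('head',H.mean(0));a=H[0]+H[1]-H[2]-H[3];print(np.linalg.norm(a)/2,np.linalg.norm(H[0]-H[1]),'yaw',np.degrees(np.arctan2(a[1],a[0])))
p,e=tri([ray(c,f([(275,372)])[0],S),ray(d['top'],np.array((231,188))/5+[310,170]-.4),ray(d['side'],np.array((198,112))/5+[295,205]-.4)]);print('head tri',p,e)
R_=S['tcp_rot'];print('tool-frame shift to head', R_.T@(np.r_[H.mean(0)[:2],.085]-S['position']))
```

```text
[ 0.5201 -0.0572  0.066 ] 0.0013 [ 0.5195 -0.057 ]
[ 0.5559 -0.1033  0.0656] 0.0011 [ 0.5551 -0.1032]
[ 0.4503 -0.1113  0.0672] 0.001 [ 0.4498 -0.1109]
[ 0.4859 -0.1577  0.0669] 0.0009 [ 0.4854 -0.1571]
[ 0.50305149 -0.10735956  0.06643028]
wrist centre [ 0.50244008 -0.1070415   0.068     ]
yaw 37.71835551879699
head [ 0.50366016 -0.10626155  0.112     ]
0.037651684552258785 0.010732021472263417 yaw 40.31352805519032
head tri [ 0.50368401 -0.10734176  0.10628862] 0.0017852152675094616
tool-frame shift to head [-0.00084299  0.00180897  0.13752978]
```

The head is at about (0.5033, -0.1067) with yaw about 39°, consistent across views. I'll descend, then check.

Scaled: 0.136 m is 0.1813, 0.02 m is 0.0267, -1.2 degrees is -0.0067.

```bash
python3 -m handwheel '{"rows": [[-0.0013,0.0027,0.0267,0,0,-0.0067,1],[-0.0013,0.0027,0.0533,0,0,-0.0067,1],[-0.0013,0.0027,0.08,0,0,-0.0067,1],[-0.0013,0.0027,0.1067,0,0,-0.0067,0.8],[-0.0013,0.0027,0.1333,0,0,-0.0067,0.6],[-0.0013,0.0027,0.16,0,0,-0.0067,0.5],[-0.0013,0.0027,0.1733,0,0,-0.0067,0.5],[-0.0013,0.0027,0.1813,0,0,-0.0067,0.5],[-0.0013,0.0027,0.1813,0,0,-0.0067,0.5],[-0.0013,0.0027,0.1813,0,0,-0.0067,0.5],[-0.0013,0.0027,0.1813,0,0,-0.0067,0.5]]}'
python3 - <<'E'
from rig import bot,capture
from h import *
import cv2
s=bot.read_state();c=capture('wrist')
print(s['position'],s['force'],s['moment'],np.degrees(np.arctan2(s['tcp_rot'][1,1],s['tcp_rot'][0,1])))
print(s['tcp_rot'].T@(np.array([.5033,-.1067,.085])-s['position']))
cv2.imwrite('pics/w2.png',c['color'][:,:,::-1])
E
```

```text
time_s: 3.3
position: [0.5053, -0.1086, 0.0874]
tcp_rot: [[0.776, 0.63, 0.002], [0.63, -0.776, -0.001], [0.001, 0.002, -1.0]]
force: [-0.5, 0.0, -0.1]
opening: 0.509
grasp_force: 0.0
[ 0.50528714 -0.10861557  0.087378  ] [-0.45278998  0.03081931 -0.09199379] [-0.06632771  0.10898936 -0.03142304] -50.940872217210654
[-0.00033785 -0.00274351  0.00237318]
```

View pics/w2.png

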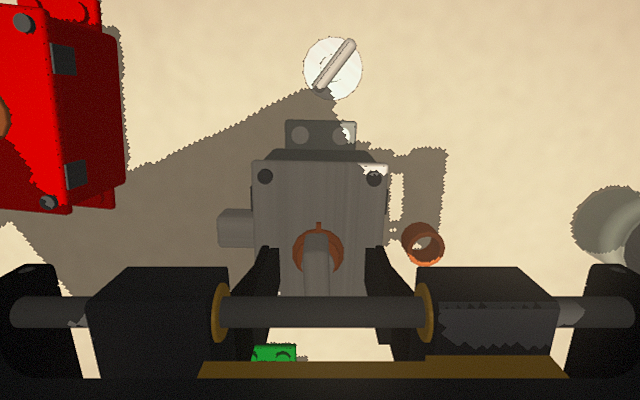

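The fingers straddle the head (head at column 316, finger midpoint about 318). I'll shift slightly, lower 2 mm and close.

Scaled: 0.002 m is 0.0027, -0.0018 m is -0.0024.

```bash
python3 -m handwheel '{"rows": [[0,-0.0024,0.0027,0,0,0,0.5],[0,-0.0024,0.0027,0,0,0,0.5],[0,-0.0024,0.0027,0,0,0,0.3],[0,-0.0024,0.0027,0,0,0,0.2],[0,-0.0024,0.0027,0,0,0,0],[0,-0.0024,0.0027,0,0,0,0],[0,-0.0024,0.0027,0,0,0,0],[0,-0.0024,0.0027,0,0,0,0],[0,-0.0024,0.0027,0,0,0,0],[0,-0.0024,0.0027,0,0,0,0]]}'
cat > st.py <<'E'
from rig import bot
from h import *
s=bot.read_state()
print('t',s['time_s'],'p',s['position'].round(4),'F',s['force'].round(2),'M',s['moment'].round(3),'op',round(s['opening'],3),'g',round(s['grasp_force'],1),'yaw',np.degrees(np.arctan2(s['tcp_rot'][1,1],s['tcp_rot'][0,1])).round(2),'q6',s['joint_positions'][5].round(1))
E
python3 st.py
```

```text
time_s: 4.35
position: [0.5038, -0.107, 0.0855]
tcp_rot: [[0.777, 0.63, 0.001], [0.63, -0.777, -0.0], [0.0, 0.001, -1.0]]
force: [-0.8, 0.9, 7.6]
opening: 0.136
grasp_force: 51.2
t 4.35 p [ 0.5038 -0.107   0.0855] F [-0.76  0.87  7.56] M [ 0.052  0.278 -0.012] op 0.136 g 51.2 yaw -50.94 q6 26.5
```

Gripped: opening 11.8 mm against the 12 mm plate. I'll let the force settle, then pull a little to see how the spring force reads.

Scaled: -0.002 m is -0.0027, -0.001 m is -0.0013.

```bash
python3 -m handwheel '{"rows": [[0,0,0,0,0,0,0],[0,0,0,0,0,0,0],[0,0,0,0,0,0,0],[0,0,0,0,0,0,0]]}' >/dev/null; python3 st.py; python3 -m handwheel '{"rows": [[0,0,-0.0013,0,0,0,0],[0,0,-0.0027,0,0,0,0],[0,0,-0.0027,0,0,0,0],[0,0,-0.0027,0,0,0,0]]}' >/dev/null; python3 st.py;  python3 -m handwheel '{"rows": [[0,0,-0.0013,0,0,0,0],[0,0,-0.0027,0,0,0,0],[0,0,-0.0027,0,0,0,0],[0,0,-0.0027,0,0,0,0]]}' >/dev/null; python3 st.py
```

```text
t 4.75 p [ 0.5038 -0.107   0.0855] F [-0.97  1.04  8.27] M [0.088 0.386 0.01 ] op 0.137 g 51.2 yaw -50.94 q6 26.5
t 5.15 p [ 0.5036 -0.107   0.0861] F [ 2.17  0.32 -4.91] M [-0.141 -0.211  0.012] op 0.134 g 44.3 yaw -50.96 q6 26.5
t 5.55 p [ 0.5036 -0.107   0.0885] F [ 1.81  0.33 -5.95] M [-0.054 -0.22   0.07 ] op 0.133 g 43.6 yaw -50.95 q6 26.5
```

The spring reads as expected, about 6 N. I'll keep pulling 1 mm at a time, with a force guard that stops the chain once pull exceeds the spring by 1.6 N.

```bash
cat > g.py <<'E'
import sys
exec(open('st.py').read())
mm=(s['position'][2]-.0862)*1e3;ex=-s['force'][2]-(6+.2*mm)
print('   mm',round(mm,2),'excess',round(ex,2));sys.exit(ex>1.6)
E
python3 -m handwheel '{"rows": [[0,0,-0.0007,0,0,0,0],[0,0,-0.0013,0,0,0,0],[0,0,-0.0013,0,0,0,0]]}' >/dev/null; python3 g.py && python3 -m handwheel '{"rows": [[0,0,-0.0007,0,0,0,0],[0,0,-0.0013,0,0,0,0],[0,0,-0.0013,0,0,0,0]]}' >/dev/null && python3 g.py && python3 -m handwheel '{"rows": [[0,0,-0.0007,0,0,0,0],[0,0,-0.0013,0,0,0,0],[0,0,-0.0013,0,0,0,0]]}' >/dev/null && python3 g.py && python3 -m handwheel '{"rows": [[0,0,-0.0007,0,0,0,0],[0,0,-0.0013,0,0,0,0],[0,0,-0.0013,0,0,0,0]]}' >/dev/null && python3 g.py
```

```text
t 5.85 p [ 0.5036 -0.107   0.0896] F [ 1.72  0.6  -6.81] M [-0.109 -0.275 -0.012] op 0.135 g 43.6 yaw -50.95 q6 26.5
   mm 3.41 excess 0.13False
```

```bash
sed -i 's/sys.exit(ex>1.6)/sys.exit(int(ex>1.6))/' g.py
python3 -m handwheel '{"rows": [[0,0,-0.0007,0,0,0,0],[0,0,-0.0013,0,0,0,0],[0,0,-0.0013,0,0,0,0]]}' >/dev/null; python3 g.py && python3 -m handwheel '{"rows": [[0,0,-0.0007,0,0,0,0],[0,0,-0.0013,0,0,0,0],[0,0,-0.0013,0,0,0,0]]}' >/dev/null && python3 g.py && python3 -m handwheel '{"rows": [[0,0,-0.0007,0,0,0,0],[0,0,-0.0013,0,0,0,0],[0,0,-0.0013,0,0,0,0]]}' >/dev/null && python3 g.py && python3 -m handwheel '{"rows": [[0,0,-0.0007,0,0,0,0],[0,0,-0.0013,0,0,0,0],[0,0,-0.0013,0,0,0,0]]}' >/dev/null && python3 g.py && python3 -m handwheel '{"rows": [[0,0,-0.0007,0,0,0,0],[0,0,-0.0013,0,0,0,0],[0,0,-0.0013,0,0,0,0]]}' >/dev/null && python3 g.py && python3 -m handwheel '{"rows": [[0,0,-0.0007,0,0,0,0],[0,0,-0.0013,0,0,0,0],[0,0,-0.0013,0,0,0,0]]}' >/dev/null && python3 g.py
```

```text
t 6.15 p [ 0.5036 -0.107   0.0906] F [ 1.28  0.68 -6.21] M [-0.051 -0.232 -0.038] op 0.134 g 43.6 yaw -50.95 q6 26.5
   mm 4.4 excess -0.67
t 6.45 p [ 0.5036 -0.107   0.0916] F [ 1.75  0.37 -6.16] M [-0.097 -0.3    0.011] op 0.136 g 43.6 yaw -50.95 q6 26.5
   mm 5.38 excess -0.91
t 6.75 p [ 0.5036 -0.107   0.0926] F [ 2.11 -0.21 -7.58] M [-0.079 -0.287 -0.003] op 0.133 g 43.5 yaw -50.95 q6 26.5
   mm 6.4 excess 0.3
t 7.05 p [ 0.5036 -0.107   0.0936] F [ 1.83  0.56 -7.27] M [-0.079 -0.371 -0.014] op 0.132 g 43.5 yaw -50.95 q6 26.5
   mm 7.4 excess -0.21
t 7.35 p [ 0.5036 -0.107   0.0946] F [ 1.88  0.06 -6.84] M [-0.058 -0.331  0.   ] op 0.133 g 43.5 yaw -50.95 q6 26.5
   mm 8.39 excess -0.83
t 7.65 p [ 0.5035 -0.107   0.0956] F [ 2.58 -0.49 -7.92] M [-0.015 -0.367  0.022] op 0.137 g 43.5 yaw -50.95 q6 26.5
   mm 9.4 excess 0.04
```

Scaled: -0.001 m is -0.0013, -0.0005 m is -0.0007.

```bash
python3 -m handwheel '{"rows": [[0,0,-0.0007,0,0,0,0],[0,0,-0.0013,0,0,0,0],[0,0,-0.0013,0,0,0,0]]}' >/dev/null; python3 g.py && python3 -m handwheel '{"rows": [[0,0,-0.0007,0,0,0,0],[0,0,-0.0013,0,0,0,0],[0,0,-0.0013,0,0,0,0]]}' >/dev/null && python3 g.py && python3 -m handwheel '{"rows": [[0,0,-0.0007,0,0,0,0],[0,0,-0.0013,0,0,0,0],[0,0,-0.0013,0,0,0,0]]}' >/dev/null && python3 g.py && python3 -m handwheel '{"rows": [[0,0,-0.0007,0,0,0,0],[0,0,-0.0013,0,0,0,0],[0,0,-0.0013,0,0,0,0]]}' >/dev/null && python3 g.py && python3 -m handwheel '{"rows": [[0,0,-0.0007,0,0,0,0],[0,0,-0.0013,0,0,0,0],[0,0,-0.0013,0,0,0,0]]}' >/dev/null && python3 g.py && python3 -m handwheel '{"rows": [[0,0,-0.0007,0,0,0,0],[0,0,-0.0013,0,0,0,0],[0,0,-0.0013,0,0,0,0]]}' >/dev/null && python3 g.py && python3 -m handwheel '{"rows": [[0,0,-0.0007,0,0,0,0],[0,0,-0.0013,0,0,0,0],[0,0,-0.0013,0,0,0,0]]}' >/dev/null && python3 g.py && python3 -m handwheel '{"rows": [[0,0,-0.0007,0,0,0,0],[0,0,-0.0013,0,0,0,0],[0,0,-0.0013,0,0,0,0]]}' >/dev/null && python3 g.py
```

```text
t 7.95 p [ 0.5035 -0.107   0.0966] F [ 2.44  0.08 -7.14] M [-0.105 -0.403  0.021] op 0.136 g 43.5 yaw -50.95 q6 26.5
   mm 10.38 excess -0.93
t 8.25 p [ 0.5035 -0.107   0.0976] F [ 2.64  0.71 -8.06] M [-0.072 -0.335  0.005] op 0.134 g 42.8 yaw -50.95 q6 26.5
   mm 11.38 excess -0.22
t 8.55 p [ 0.5035 -0.107   0.0986] F [ 2.93  0.37 -7.04] M [-0.053 -0.381 -0.02 ] op 0.135 g 42.8 yaw -50.95 q6 26.5
   mm 12.39 excess -1.44
t 8.85 p [ 0.5035 -0.107   0.0996] F [ 3.06 -0.23 -7.98] M [-0.03  -0.374  0.002] op 0.136 g 42.8 yaw -50.95 q6 26.5
   mm 13.37 excess -0.7
t 9.15 p [ 0.5035 -0.107   0.1006] F [ 2.54  0.14 -9.25] M [-0.074 -0.404 -0.006] op 0.133 g 42.8 yaw -50.95 q6 26.5
   mm 14.39 excess 0.37
t 9.45 p [ 0.5035 -0.107   0.1016] F [ 2.44  0.22 -9.2 ] M [-0.033 -0.409 -0.011] op 0.141 g 42.8 yaw -50.95 q6 26.5
   mm 15.39 excess 0.12
t 9.75 p [ 0.5035 -0.107   0.1026] F [ 2.62  1.02 -9.28] M [-0.102 -0.412  0.018] op 0.134 g 42.8 yaw -50.95 q6 26.5
   mm 16.4 excess 0.0
t 10.05 p [ 0.5035 -0.107   0.1036] F [ 1.8  -0.12 -9.36] M [-0.104 -0.468  0.023] op 0.138 g 42.8 yaw -50.95 q6 26.5
   mm 17.38 excess -0.12
```

Scaled: -0.001 m is -0.0013, -0.0005 m is -0.0007.

```bash
python3 -m handwheel '{"rows": [[0,0,-0.0007,0,0,0,0],[0,0,-0.0013,0,0,0,0],[0,0,-0.0013,0,0,0,0]]}' >/dev/null; python3 g.py && python3 -m handwheel '{"rows": [[0,0,-0.0007,0,0,0,0],[0,0,-0.0013,0,0,0,0],[0,0,-0.0013,0,0,0,0]]}' >/dev/null && python3 g.py && python3 -m handwheel '{"rows": [[0,0,-0.0007,0,0,0,0],[0,0,-0.0013,0,0,0,0],[0,0,-0.0013,0,0,0,0]]}' >/dev/null && python3 g.py && python3 -m handwheel '{"rows": [[0,0,-0.0007,0,0,0,0],[0,0,-0.0013,0,0,0,0],[0,0,-0.0013,0,0,0,0]]}' >/dev/null && python3 g.py && python3 -m handwheel '{"rows": [[0,0,-0.0007,0,0,0,0],[0,0,-0.0013,0,0,0,0],[0,0,-0.0013,0,0,0,0]]}' >/dev/null && python3 g.py && python3 -m handwheel '{"rows": [[0,0,-0.0007,0,0,0,0],[0,0,-0.0013,0,0,0,0],[0,0,-0.0013,0,0,0,0]]}' >/dev/null && python3 g.py && python3 -m handwheel '{"rows": [[0,0,-0.0007,0,0,0,0],[0,0,-0.0013,0,0,0,0],[0,0,-0.0013,0,0,0,0]]}' >/dev/null && python3 g.py && python3 -m handwheel '{"rows": [[0,0,-0.0007,0,0,0,0],[0,0,-0.0013,0,0,0,0],[0,0,-0.0013,0,0,0,0]]}' >/dev/null && python3 g.py
```

```text
t 10.35 p [ 0.5035 -0.107   0.1046] F [ 2.37  1.3  -9.33] M [-0.115 -0.423  0.018] op 0.136 g 42.8 yaw -50.95 q6 26.5
   mm 18.39 excess -0.35
t 10.65 p [ 0.5035 -0.107   0.1056] F [ 3.95  1.33 -9.02] M [-0.078 -0.463  0.023] op 0.138 g 42.7 yaw -50.95 q6 26.5
   mm 19.39 excess -0.86
t 10.95 p [ 0.5035 -0.107   0.1066] F [ 3.63 -0.55 -8.98] M [-0.063 -0.438 -0.026] op 0.134 g 42.7 yaw -50.95 q6 26.5
   mm 20.39 excess -1.1
t 11.25 p [ 0.5035 -0.107   0.1076] F [ 2.99 -0.35 -9.85] M [-0.135 -0.443  0.048] op 0.13 g 42.0 yaw -50.95 q6 26.5
   mm 21.38 excess -0.43
t 11.55 p [ 0.5035 -0.107   0.1086] F [  2.8   -0.46 -10.2 ] M [-0.094 -0.43  -0.023] op 0.136 g 42.0 yaw -50.95 q6 26.5
   mm 22.39 excess -0.28
t 11.85 p [ 0.5035 -0.107   0.1096] F [  2.13   0.31 -10.64] M [-0.12  -0.416  0.003] op 0.133 g 42.0 yaw -50.95 q6 26.5
   mm 23.38 excess -0.04
t 12.15 p [ 0.5035 -0.107   0.1106] F [  2.87   0.74 -10.32] M [-0.129 -0.391  0.077] op 0.14 g 42.0 yaw -50.95 q6 26.5
   mm 24.37 excess -0.56
t 12.45 p [ 0.5035 -0.107   0.1116] F [  2.34   0.61 -10.33] M [-0.157 -0.464  0.046] op 0.135 g 42.0 yaw -50.95 q6 26.5
   mm 25.39 excess -0.75
```

Scaled: -0.0005 m is -0.0007.

```bash
python3 -m handwheel '{"rows": [[0,0,-0.0007,0,0,0,0],[0,0,-0.0007,0,0,0,0],[0,0,-0.0007,0,0,0,0]]}' >/dev/null; python3 g.py && python3 -m handwheel '{"rows": [[0,0,-0.0007,0,0,0,0],[0,0,-0.0007,0,0,0,0],[0,0,-0.0007,0,0,0,0]]}' >/dev/null && python3 g.py && python3 -m handwheel '{"rows": [[0,0,-0.0007,0,0,0,0],[0,0,-0.0007,0,0,0,0],[0,0,-0.0007,0,0,0,0]]}' >/dev/null && python3 g.py && python3 -m handwheel '{"rows": [[0,0,-0.0007,0,0,0,0],[0,0,-0.0007,0,0,0,0],[0,0,-0.0007,0,0,0,0]]}' >/dev/null && python3 g.py && python3 -m handwheel '{"rows": [[0,0,-0.0007,0,0,0,0],[0,0,-0.0007,0,0,0,0],[0,0,-0.0007,0,0,0,0]]}' >/dev/null && python3 g.py
```

```text
t 12.75 p [ 0.5035 -0.107   0.112 ] F [  2.49   0.44 -10.53] M [-0.07  -0.417  0.01 ] op 0.137 g 42.0 yaw -50.95 q6 26.5
   mm 25.82 excess -0.64
t 13.05 p [ 0.5035 -0.107   0.1124] F [  3.27   0.19 -12.91] M [-0.114 -0.537  0.03 ] op 0.138 g 41.2 yaw -50.95 q6 26.5
   mm 26.18 excess 1.67
```

The thread caught at about 26 mm: force rose 2.4 N in 0.4 mm. I'll ease back 0.4 mm into the play and start turning anticlockwise (tool −z), guarding the moment.

```bash
cat > m.py <<'E'
import sys
exec(open('st.py').read())
print('   mm',round((s['position'][2]-.0862)*1e3,2),'turn',round(s['tcp_rot'][1,1]*0+np.degrees(np.arctan2(s['tcp_rot'][1,1],s['tcp_rot'][0,1]))+50.95,1))
sys.exit(int(abs(s['moment'][2])>.27 or not -14.5<s['force'][2]<-3))
E
python3 -m handwheel '{"rows": [[0,0,0.0005,0,0,0,0],[0,0,0.0005,0,0,-0.0111,0],[0,0,0.0005,0,0,-0.0278,0],[0,0,0.0005,0,0,-0.0278,0]]}' >/dev/null; python3 m.py && python3 -m handwheel '{"rows": [[0,0,0,0,0,-0.0111,0],[0,0,0,0,0,-0.0278,0],[0,0,0,0,0,-0.0278,0]]}' >/dev/null; python3 m.py && python3 -m handwheel '{"rows": [[0,0,0,0,0,-0.0111,0],[0,0,0,0,0,-0.0111,0],[0,0,0,0,0,-0.0111,0]]}' >/dev/null; python3 m.py && python3 -m handwheel '{"rows": [[0,0,0,0,0,-0.0111,0],[0,0,0,0,0,-0.0111,0],[0,0,0,0,0,-0.0111,0]]}' >/dev/null; python3 m.py && python3 -m handwheel '{"rows": [[0,0,0,0,0,-0.0111,0],[0,0,0,0,0,-0.0111,0],[0,0,0,0,0,-0.0111,0]]}' >/dev/null; python3 m.py
```

```text
t 13.45 p [ 0.5034 -0.1069  0.1123] F [  2.51   0.79 -10.65] M [-0.065 -0.464 -0.003] op 0.135 g 41.3 yaw -45.95 q6 21.5
   mm 26.06 turn 5.0
t 13.75 p [ 0.5034 -0.1068  0.1122] F [  3.08   0.89 -11.09] M [-0.072 -0.399  0.051] op 0.135 g 41.3 yaw -41.0 q6 16.6
   mm 26.02 turn 9.9
t 14.05 p [ 0.5034 -0.1069  0.1122] F [  3.3    0.6  -10.45] M [ 0.005 -0.382  0.005] op 0.134 g 41.3 yaw -39.04 q6 14.6
   mm 25.95 turn 11.9
t 14.35 p [ 0.5033 -0.1068  0.1121] F [  2.26   0.91 -10.57] M [ 0.073 -0.339  0.01 ] op 0.134 g 41.3 yaw -37.02 q6 12.6
   mm 25.93 turn 13.9
t 14.65 p [ 0.5033 -0.1068  0.1121] F [  2.28   0.83 -11.11] M [ 0.13  -0.329  0.022] op 0.137 g 41.0 yaw -35.02 q6 10.6
   mm 25.89 turn 15.9
```

Scaled: -0.0001 m is -0.0001, -2 degrees is -0.0111.

```bash
python3 -m handwheel '{"rows": [[0,0,-0.0001,0,0,-0.0111,0],[0,0,-0.0001,0,0,-0.0111,0],[0,0,-0.0001,0,0,-0.0111,0]]}' >/dev/null; python3 m.py && python3 -m handwheel '{"rows": [[0,0,-0.0001,0,0,-0.0111,0],[0,0,-0.0001,0,0,-0.0111,0],[0,0,-0.0001,0,0,-0.0111,0]]}' >/dev/null; python3 m.py && python3 -m handwheel '{"rows": [[0,0,-0.0001,0,0,-0.0111,0],[0,0,-0.0001,0,0,-0.0111,0],[0,0,-0.0001,0,0,-0.0111,0]]}' >/dev/null; python3 m.py && python3 -m handwheel '{"rows": [[0,0,-0.0001,0,0,-0.0111,0],[0,0,-0.0001,0,0,-0.0111,0],[0,0,-0.0001,0,0,-0.0111,0]]}' >/dev/null; python3 m.py && python3 -m handwheel '{"rows": [[0,0,-0.0001,0,0,-0.0111,0],[0,0,-0.0001,0,0,-0.0111,0],[0,0,-0.0001,0,0,-0.0111,0]]}' >/dev/null; python3 m.py&& python3 -m handwheel '{"rows": [[0,0,-0.0003,0,0,-0.0222,0],[0,0,-0.0003,0,0,-0.0222,0],[0,0,-0.0003,0,0,-0.0222,0]]}' >/dev/null; python3 m.py&& python3 -m handwheel '{"rows": [[0,0,-0.0003,0,0,-0.0222,0],[0,0,-0.0003,0,0,-0.0222,0],[0,0,-0.0003,0,0,-0.0222,0]]}' >/dev/null; python3 m.py
```

```text
t 14.95 p [ 0.5033 -0.1068  0.1122] F [  0.93   1.83 -11.54] M [ 0.203 -0.303 -0.013] op 0.136 g 41.0 yaw -33.01 q6 8.6
   mm 25.99 turn 17.9
t 15.25 p [ 0.5033 -0.1068  0.1123] F [  1.83   1.88 -10.88] M [ 0.193 -0.266  0.032] op 0.137 g 41.0 yaw -31.01 q6 6.6
   mm 26.08 turn 19.9
t 15.55 p [ 0.5033 -0.1068  0.1124] F [  1.43   2.26 -10.41] M [ 0.305 -0.19  -0.03 ] op 0.134 g 41.0 yaw -29.01 q6 4.6
   mm 26.19 turn 21.9
t 15.85 p [ 0.5033 -0.1068  0.1124] F [  1.27   2.03 -10.33] M [ 0.322 -0.139  0.034] op 0.136 g 41.0 yaw -27.01 q6 2.6
   mm 26.25 turn 23.9
t 16.15 p [ 0.5032 -0.1068  0.1126] F [ 0.88  2.9  -9.75] M [ 0.383 -0.128 -0.004] op 0.133 g 41.0 yaw -25.01 q6 0.6
   mm 26.36 turn 25.9
t 16.45 p [ 0.5031 -0.1068  0.1127] F [ -0.17   2.02 -11.47] M [ 0.439 -0.068 -0.026] op 0.137 g 41.0 yaw -21.05 q6 -3.4
   mm 26.53 turn 29.9
t 16.75 p [ 0.5031 -0.1068  0.1129] F [  0.57   3.15 -10.75] M [ 0.521  0.022 -0.006] op 0.135 g 41.0 yaw -17.06 q6 -7.4
   mm 26.73 turn 33.9
```

It turns freely, past 0.27 rad with almost no moment. Continuing with 6° steps, 0.3 mm rise each.

Scaled: -0.0003 m is -0.0004, -6 degrees is -0.0333.

```bash
python3 -m handwheel '{"rows": [[0,0,-0.0004,0,0,-0.0333,0],[0,0,-0.0004,0,0,-0.0333,0],[0,0,-0.0004,0,0,-0.0333,0]]}' >/dev/null; python3 m.py && python3 -m handwheel '{"rows": [[0,0,-0.0004,0,0,-0.0333,0],[0,0,-0.0004,0,0,-0.0333,0],[0,0,-0.0004,0,0,-0.0333,0]]}' >/dev/null; python3 m.py && python3 -m handwheel '{"rows": [[0,0,-0.0004,0,0,-0.0333,0],[0,0,-0.0004,0,0,-0.0333,0],[0,0,-0.0004,0,0,-0.0333,0]]}' >/dev/null; python3 m.py && python3 -m handwheel '{"rows": [[0,0,-0.0004,0,0,-0.0333,0],[0,0,-0.0004,0,0,-0.0333,0],[0,0,-0.0004,0,0,-0.0333,0]]}' >/dev/null; python3 m.py && python3 -m handwheel '{"rows": [[0,0,-0.0004,0,0,-0.0333,0],[0,0,-0.0004,0,0,-0.0333,0],[0,0,-0.0004,0,0,-0.0333,0]]}' >/dev/null; python3 m.py&& python3 -m handwheel '{"rows": [[0,0,-0.0004,0,0,-0.0333,0],[0,0,-0.0004,0,0,-0.0333,0],[0,0,-0.0004,0,0,-0.0333,0]]}' >/dev/null; python3 m.py&& python3 -m handwheel '{"rows": [[0,0,-0.0004,0,0,-0.0333,0],[0,0,-0.0004,0,0,-0.0333,0],[0,0,-0.0004,0,0,-0.0333,0]]}' >/dev/null; python3 m.py
```

```text
t 17.05 p [ 0.5031 -0.1068  0.1132] F [ -0.8    2.67 -10.78] M [0.548 0.078 0.006] op 0.13 g 40.7 yaw -11.11 q6 -13.3
   mm 27.02 turn 39.8
t 17.35 p [ 0.503  -0.1067  0.1135] F [ -0.83   3.11 -11.8 ] M [ 0.583  0.211 -0.011] op 0.134 g 40.7 yaw -5.13 q6 -19.3
   mm 27.28 turn 45.8
t 17.65 p [ 0.5029 -0.1067  0.1138] F [ -1.77   3.87 -10.72] M [0.58  0.339 0.025] op 0.136 g 40.7 yaw 0.86 q6 -25.3
   mm 27.57 turn 51.8
t 17.95 p [ 0.5028 -0.1067  0.114 ] F [ -2.73   3.35 -10.6 ] M [ 0.62   0.491 -0.014] op 0.134 g 40.7 yaw 6.87 q6 -31.3
   mm 27.85 turn 57.8
t 18.25 p [ 0.5028 -0.1067  0.1143] F [ -3.36   2.87 -11.05] M [ 0.594  0.673 -0.005] op 0.138 g 40.7 yaw 12.86 q6 -37.3
   mm 28.14 turn 63.8
t 18.55 p [ 0.5026 -0.1068  0.1146] F [ -4.1    2.44 -11.12] M [0.561 0.674 0.016] op 0.136 g 39.8 yaw 18.91 q6 -43.3
   mm 28.4 turn 69.9
t 18.85 p [ 0.5025 -0.1068  0.1149] F [ -4.7    3.02 -11.32] M [ 0.489  0.688 -0.014] op 0.138 g 39.8 yaw 24.91 q6 -49.3
   mm 28.69 turn 75.9
```

Scaled: -0.0003 m is -0.0004, -6 degrees is -0.0333.

```bash
python3 -m handwheel '{"rows": [[0,0,-0.0004,0,0,-0.0333,0],[0,0,-0.0004,0,0,-0.0333,0],[0,0,-0.0004,0,0,-0.0333,0]]}' >/dev/null; python3 m.py && python3 -m handwheel '{"rows": [[0,0,-0.0004,0,0,-0.0333,0],[0,0,-0.0004,0,0,-0.0333,0],[0,0,-0.0004,0,0,-0.0333,0]]}' >/dev/null; python3 m.py && python3 -m handwheel '{"rows": [[0,0,-0.0004,0,0,-0.0333,0],[0,0,-0.0004,0,0,-0.0333,0],[0,0,-0.0004,0,0,-0.0333,0]]}' >/dev/null; python3 m.py && python3 -m handwheel '{"rows": [[0,0,-0.0004,0,0,-0.0333,0],[0,0,-0.0004,0,0,-0.0333,0],[0,0,-0.0004,0,0,-0.0333,0]]}' >/dev/null; python3 m.py && python3 -m handwheel '{"rows": [[0,0,-0.0004,0,0,-0.0333,0],[0,0,-0.0004,0,0,-0.0333,0],[0,0,-0.0004,0,0,-0.0333,0]]}' >/dev/null; python3 m.py&& python3 -m handwheel '{"rows": [[0,0,-0.0004,0,0,-0.0333,0],[0,0,-0.0004,0,0,-0.0333,0],[0,0,-0.0004,0,0,-0.0333,0]]}' >/dev/null; python3 m.py&& python3 -m handwheel '{"rows": [[0,0,-0.0004,0,0,-0.0333,0],[0,0,-0.0004,0,0,-0.0333,0],[0,0,-0.0004,0,0,-0.0333,0]]}' >/dev/null; python3 m.py&& python3 -m handwheel '{"rows": [[0,0,-0.0004,0,0,-0.0333,0],[0,0,-0.0004,0,0,-0.0333,0],[0,0,-0.0004,0,0,-0.0333,0]]}' >/dev/null; python3 m.py
```

```text
t 19.15 p [ 0.5024 -0.1068  0.1151] F [ -3.65   3.81 -10.17] M [0.483 0.745 0.043] op 0.132 g 39.8 yaw 30.91 q6 -55.3
   mm 28.95 turn 81.9
t 19.45 p [ 0.5024 -0.1069  0.1154] F [ -4.09   1.84 -10.5 ] M [0.473 0.81  0.015] op 0.137 g 39.8 yaw 36.91 q6 -61.3
   mm 29.23 turn 87.9
t 19.75 p [ 0.5023 -0.1069  0.1157] F [ -5.04   2.15 -11.29] M [0.451 0.773 0.054] op 0.134 g 39.8 yaw 42.92 q6 -67.3
   mm 29.5 turn 93.9
t 20.05 p [ 0.5022 -0.107   0.116 ] F [ -4.01   1.59 -11.5 ] M [0.383 0.861 0.048] op 0.137 g 39.8 yaw 48.92 q6 -73.3
   mm 29.79 turn 99.9
t 20.35 p [ 0.5021 -0.1071  0.1163] F [ -5.41   0.96 -12.31] M [0.373 0.84  0.007] op 0.136 g 39.8 yaw 54.93 q6 -79.3
   mm 30.06 turn 105.9
t 20.65 p [ 0.502  -0.1072  0.1166] F [ -4.93   1.38 -11.74] M [0.275 0.903 0.02 ] op 0.133 g 39.4 yaw 60.93 q6 -85.3
   mm 30.35 turn 111.9
t 20.95 p [ 0.502  -0.1073  0.1168] F [ -5.26   1.1  -11.44] M [0.226 0.927 0.055] op 0.137 g 39.4 yaw 66.94 q6 -91.3
   mm 30.64 turn 117.9
t 21.25 p [ 0.5019 -0.1073  0.1171] F [ -6.88   1.84 -12.17] M [0.179 0.958 0.027] op 0.139 g 39.4 yaw 72.94 q6 -97.3
   mm 30.93 turn 123.9
```

Scaled: -0.0003 m is -0.0004, -6 degrees is -0.0333.

```bash
python3 -m handwheel '{"rows": [[0,0,-0.0004,0,0,-0.0333,0],[0,0,-0.0004,0,0,-0.0333,0],[0,0,-0.0004,0,0,-0.0333,0]]}' >/dev/null; python3 m.py && python3 -m handwheel '{"rows": [[0,0,-0.0004,0,0,-0.0333,0],[0,0,-0.0004,0,0,-0.0333,0],[0,0,-0.0004,0,0,-0.0333,0]]}' >/dev/null; python3 m.py && python3 -m handwheel '{"rows": [[0,0,-0.0003,0,0,-0.0167,0],[0,0,-0.0003,0,0,-0.0167,0],[0,0,-0.0003,0,0,-0.0167,0]]}' >/dev/null; python3 m.py && python3 -m handwheel '{"rows": [[0,0,-0.0001,0,0,-0.0111,0],[0,0,-0.0001,0,0,-0.0111,0],[0,0,-0.0001,0,0,-0.0111,0]]}' >/dev/null; python3 m.py && python3 -m handwheel '{"rows": [[0,0,-0.0001,0,0,-0.0111,0],[0,0,-0.0001,0,0,-0.0111,0],[0,0,-0.0001,0,0,-0.0111,0]]}' >/dev/null; python3 m.py&& python3 -m handwheel '{"rows": [[0,0,0,0,0,-0.0111,0],[0,0,0,0,0,-0.0111,0],[0,0,0,0,0,-0.0111,0]]}' >/dev/null; python3 m.py
```

```text
t 21.55 p [ 0.5019 -0.1074  0.1174] F [ -5.66   0.81 -11.32] M [0.097 0.965 0.023] op 0.137 g 39.4 yaw 78.95 q6 -103.3
   mm 31.23 turn 129.9
t 21.85 p [ 0.5019 -0.1075  0.1177] F [ -5.08  -0.28 -11.85] M [ 0.082  1.027 -0.019] op 0.134 g 39.4 yaw 84.95 q6 -109.3
   mm 31.52 turn 135.9
t 22.15 p [ 0.5019 -0.1076  0.1179] F [ -5.96   1.08 -11.86] M [0.068 1.039 0.077] op 0.131 g 39.4 yaw 87.95 q6 -112.3
   mm 31.72 turn 138.9
t 22.45 p [ 0.5019 -0.1076  0.118 ] F [ -5.54   0.48 -12.72] M [ 0.066  1.032 -0.   ] op 0.137 g 39.4 yaw 89.96 q6 -114.3
   mm 31.79 turn 140.9
t 22.75 p [ 0.5019 -0.1076  0.1181] F [ -4.96  -0.09 -12.28] M [-0.016  1.06  -0.336] op 0.133 g 38.5 yaw 91.87 q6 -116.3
   mm 31.91 turn 142.8
t 22.75 p [ 0.5019 -0.1076  0.1181] F [ -4.96  -0.09 -12.28] M [-0.016  1.06  -0.336] op 0.133 g 38.5 yaw 91.87 q6 -116.3
   mm 31.91 turn 142.8
```

The end stop is felt: the moment jumped to 0.34 N m at about 143°. I'll ease back 1°, lower it onto its thread, open and withdraw.

Scaled: 0.0015 m is 0.002, 0.001 m is 0.0013, 1 degrees is 0.0056.

```bash
python3 -m handwheel '{"rows": [[0,0,0.0007,0,0,0.0056,0],[0,0,0.0013,0,0,0.0056,0],[0,0,0.002,0,0,0.0056,0],[0,0,0.002,0,0,0.0056,0]]}' >/dev/null; python3 m.py; python3 -m handwheel '{"rows": [[0,0,0,0,0,0,0.2],[0,0,0,0,0,0,0.3],[0,0,0,0,0,0,0.4],[0,0,0,0,0,0,0.5],[0,0,0,0,0,0,0.5],[0,0,0,0,0,0,0.5],[0,0,0,0,0,0,0.5],[0,0,0,0,0,0,0.5]]}' >/dev/null; python3 m.py; python3 -m handwheel '{"rows": [[0,0,-0.0133,0,0,0,0.5],[0,0,-0.0267,0,0,0,0.5],[0,0,-0.0533,0,0,0,0.5],[0,0,-0.08,0,0,0,0.5],[0,0,-0.1067,0,0,0,0.5],[0,0,-0.1333,0,0,0,0.5],[0,0,-0.1333,0,0,0,0.5],[0,0,-0.1333,0,0,0,0.5],[0,0,-0.1333,0,0,0,0.5],[0,0,-0.1333,0,0,0,0.5]]}' >/dev/null; python3 m.py
python3 - <<'E'
from rig import bot,capture
from h import *
import cv2,pickle
s=bot.read_state();c=capture('wrist');b=capture('side')
pickle.dump((s,c,b),open('w3.pkl','wb'))
B=cv2.resize(b['color'][195:285,285:385],(445,400),interpolation=cv2.INTER_CUBIC)
im=np.hstack([c['color'][:,150:500],B]);cv2.imwrite('pics/end.png',im[:,:,::-1])
E
```

```text
t 23.15 p [ 0.5019 -0.1076  0.1168] F [ -6.24  -0.13 -11.16] M [ 0.112  1.118 -0.031] op 0.133 g 38.5 yaw 90.94 q6 -115.3
   mm 30.58 turn 141.9
t 23.95 p [ 0.5036 -0.107   0.117 ] F [ 0.22  0.88 -0.27] M [ 0.05  -0.006 -0.041] op 0.493 g 0.0 yaw 91.05 q6 -115.5
   mm 30.82 turn 142.0
t 24.95 p [ 0.5028 -0.1067  0.2161] F [ 0.25 -0.26 -0.15] M [0.059 0.028 0.001] op 0.501 g 0.0 yaw 91.05 q6 -115.5
   mm 129.89 turn 142.0
```

View pics/end.png

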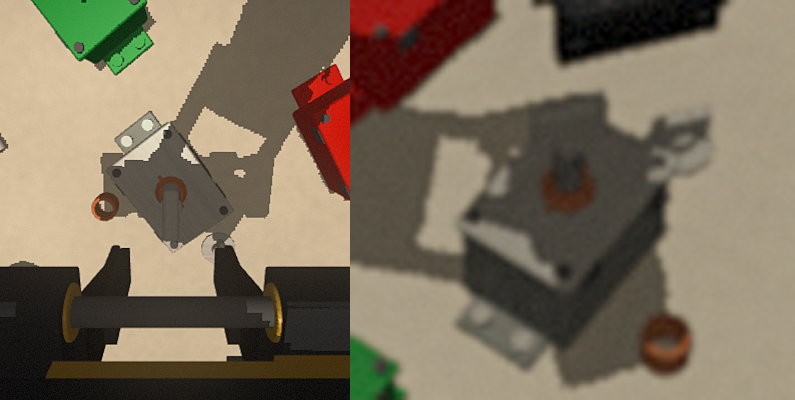

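The head stands out and turned about 142°, in line with the tool. The bolt is drawn in, the cap looks seated, the ferrule and thumb turn are still where they were, and the robot is clear. Handing in.

```bash
python3 -c "
from rig import bot
print(bot.hand_in())"
```

```text
the job is handed in; nothing more can be done
None
```

The job is handed in, with no verdict returned: the grey housing's screw caught its thread at about 26 mm, was unscrewed about 142° to its end stop and let go, leaving the bolt drawn in and the cap looking seated.

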